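Find the nest with the broken catch with a test blade

ROBOT

A 6-joint arm with a two-finger parallel gripper is mounted at the origin on the work surface. World frame = base frame: x ahead of the robot, y to its left, z up, the work surface at z = 0. Lengths are in m, angles in rad, forces in N, time in s.
With the tool pointing down it reaches from about 0.4 to 0.825 m from the base axis. Payload 7 kg.
Tool frame: the origin (TCP) lies at the very end of the fingers, on their centre line; the grasp point (between the pads) lies 19 mm behind it; z points along the fingers, y is the line along which they close (so a half turn about z gives the same grasp; the last joint's range is limited). The gripper opens to 88 mm and grips with 3 to 60 N. Pads are 19 mm wide; open, the fingers measure 130 mm over their backs; the gripper's body (78 mm by 193 mm) begins 47 mm behind the grasp point.
Start: joints at [-0.942, 0.359, 0.012, 0, -1.224, -0.288], TCP at [0.226, -0.636, 0.227] pointing down, gripper open.
Joint ranges: [-3.07, 3.07], [-1.43, 2.12], [-1.02, 1.25], [-3.03, 1.67], [-3.05, -0], [-3.03, 3.03]. Speed limits (rad/s): [2.39, 2.39, 3.01, 3.14, 3.14, 3.14].

INTERFACE

Orientations are given as [roll, pitch, yaw] about the fixed x, y, z axes, in that order (R = Rz(yaw) Ry(pitch) Rx(roll)).
In Python, from station import arm gives the robot as it stands. The module is installed in compiled form; this text tells all that it offers.
- The arm moves only by the shell command python3 -m crank 'ROWS' [FORCE]. ROWS is JSON, a list of rows, each an object of numbers: "dx", "dy", "dz": the shift along the world's x, y, z in m; "twist": the turn about the world's z in degrees; "grip": the opening, from -1 (shut) to 1 (fully open). A call has exactly 5 rows; each row is the pose to reach, as a shift and turn from the pose commanded when the call began; what a row does not reach only later rows make up. A row lasts 1/12 s, in which the tool goes at most 41.7 mm and 7.16 degrees, less where a joint would pass 70% of its speed; a pose out of reach is approached as far as the arm can. A call with a gripper value outside its range is refused whole. The fingers move at their own pace and stop on an object; FORCE is the grip in N (left out, the last holds). Time passes only in rows, so rows that repeat a pose let the fingers close, or fill a call up. It gives the time, the measured TCP pose, the force, the opening and the grip force at its end, in the units of the state.
- arm.get_state(): the state, without advancing time (a new reading comes with each control period).
- arm.grab_frame(name): name is "scene" or "top"; returns the picture (384x512x3 uint8, red, green, blue); there is no depth.
- arm.get_calibration(name): a dict with "fx", "fy", "cx", "cy" (pixels), "k1" (the pictures are not rectified: a ray, as slopes to the right and down, at radius r is drawn at 1 + k1 r^2 times it, then the intrinsics apply), "cam_to_world" (4x4, takes a point from camera to world coordinates). Camera axes: x right, y down, z forward; pixel columns grow to the right and rows downward; lengths in m; the calibration is good to about 2 mm. A picture is of the moment at which its call begins. get_calibration takes no time and is no camera call.
- arm.job_done(): hands the job in; it is judged then, once.
The state is a dict: "t": time; "q": joint angles; "qd": joint speeds; "joint_efforts": joint torques, N m; "eef_pos": TCP position; "ee_rot": TCP orientation; "force": force on the tool from outside, world axes, zero at the start; "moment": the same for the moment, N m; "width": finger opening in m; "gripper_force": force on a finger pad.
Only numpy, scipy, OpenCV 4.12 (cv2) and the standard library are available. Lean on these libraries where they do the work, as an engineer would, in place of code of your own. Each camera call takes 0.05 s, during which the arm holds its last target. There are 200 camera calls.

TASK

One of the three connector nests in the test block has lost its spring catch. Feel for it with the test blade: slide the blade's tongue into the slots at the front of the block; in a sound nest a spring pushes back part-way in, and only in the faulty one does the tongue go fully in, until the grip meets the block. Leave the blade lying fully home in the faulty nest and let go, without disturbing the other things on the bench.

Things in the scene. Friction and masses are not known exactly. Their poses are not given: they have to be found in the camera images.
- blade_grip (a point): Centre of the test blade's upright grey grip, 27 mm above the blade's underside. Grip: a plate 34 mm long (x), 14 mm thick (y), 46 mm high, standing on the rear end of a flat steel strip 24 mm wide, 4 mm thick, 99 mm long. Loose, about 0.12 kg, lies flat on the bench at the start. x points along the strip to its free tongue, z up. Take the grip from above, across its 14 mm.
- blade_tip (a point): Middle of the front end of the blade's tongue, at its underside: 82 mm ahead (+x) of the grip's centre and 27 mm below it. The tongue stands 65 mm out past the grip's flat front face, which is the stop.
- block: Test block, fixed: steel deck 250 mm wide (y), 200 deep, 6 thick, reaching 120 mm in front of an aluminium bar 80 deep (x), its top 42 mm above the bench. Three like slots under the bar at y = -75, 0, 75 mm, a white socket on the bar (to 54 mm) above each. Origin at bench level, mid-width, in the plane of the bar's front face; x points into the slots, away from the robot, z up.
- slot_right (a point): Mouth of the slot at y = -75 mm: mid-width, on the deck (6 mm above the bench), in the bar's front plane; axes as the block's. Each slot is 40 mm wide, 9 mm high above the deck, 73 mm deep, closed at the back.
- slot_middle (a point): The same for the middle slot (y = 0). Two of the three slots, different ones each time, hold a hidden spring catch 34 mm inside: it pushes back with about 3 N at first and 11 N after 10 mm, then is solid.
- slot_left (a point): The same for the slot at y = +75 mm. In the slot without a catch the tongue goes in freely for its full 65 mm, until the grip's front face meets the bar (solid).
- screwdriver: Bystander: a black-handled screwdriver, 190 mm, lying on the bench to the right; leave alone.
- tray: Bystander: an open grey plastic tray 120 x 90 x 40 mm to the left of the block; leave alone.
- label_roll: Bystander: a roll of paper labels, 70 mm across, 40 mm high, on the left; leave alone.
Mind the look-alikes: they are no part of the job. What is shaped like the part that bears blade_grip but purple or turquoise is not meant.

How it is judged:
At the end, for the whole second after the job is handed in: The blade has been let go and lies flat (within 0.1 rad) in a slot: its tip 57 to 75 mm behind the bar's front face (within 8 mm of fully home, possible only in the nest without a catch), within 100 mm of the block's mid-width, and less than 12 mm above the bench (x of blade_tip in the frame of block between 0.057 and 0.075 m and y of blade_tip in the frame of block between -0.1 and 0.1 m and z of blade_tip in the frame of block below 0.012 m and angle between blade_grip's own z axis and vertical below 0.1 rad); the robot touches nothing.
It fails at once if a bystander is moved by more than 30 mm (distance of any of screwdriver, tray, label_roll from where it was at the start of the episode above 0.03 m).
It also fails if it takes over 48 s, if anything falls off the work surface, if the arm or the gripper's body presses on something with over 40 N, if the wrist force passes 120 N, or if a joint passes its speed limit or range.

## Working session

There is one attempt and no reset: what is moved stays moved. The work goes in short steps, Python scripts to look and compute and a shell command to move; the robot and the scene stay as the last step left them, time stands still between calls to the robot, and variables do not carry over. Pictures are saved under pics/ and viewed, at most 10 in all, crops included, and the job is handed in when it is done.

```bash
mkdir -p pics
cat > h.py <<'E'
import numpy as np,cv2
from station import arm
def snap(n,f):
    im=arm.grab_frame(n); cv2.imwrite('pics/'+f,im[:,:,::-1]); return im
def ray(n,u,v):
    c=arm.get_calibration(n); x=(u-c['cx'])/c['fx']; y=(v-c['cy'])/c['fy']
    rd=np.hypot(x,y); r=rd
    for _ in range(20): r=rd/(1+c['k1']*r*r)
    s=r/rd if rd>0 else 1
    T=np.array(c['cam_to_world']); return T[:3,3],T[:3,:3]@np.array([x*s,y*s,1])
def at(n,u,v,z):
    o,d=ray(n,u,v); return o+d*(z-o[2])/d[2]
def px(n,p):
    c=arm.get_calibration(n); T=np.linalg.inv(np.array(c['cam_to_world'])); q=T[:3,:3]@np.array(p)+T[:3,3]
    x,y=q[:2]/q[2]; k=1+c['k1']*(x*x+y*y); return c['fx']*x*k+c['cx'],c['fy']*y*k+c['cy']
E
python3 - <<'E'
from h import *
a=snap('scene','s0.png');b=snap('top','t0.png')
for n in('scene','top'):
    c=arm.get_calibration(n);print(n,np.round(c['cam_to_world'],3).tolist(),c['fx'],c['k1'])
s=arm.get_state();print(s['t'],s['eef_pos'],s['ee_rot'],s['width'])
E
```

```text
scene [[-0.849, 0.432, -0.303, 0.955], [0.528, 0.702, -0.477, 0.644], [0.007, -0.566, -0.825, 1.195], [0.0, 0.0, 0.0, 1.0]] 429.7632461216852 -0.040854912830105006
top [[-0.017, -0.999, 0.046, 0.462], [-1.0, 0.018, 0.026, -0.053], [-0.026, -0.046, -0.999, 1.369], [0.0, 0.0, 0.0, 1.0]] 461.8584501950121 -0.0047502536841896835
0.1 [ 0.22545529 -0.63577551  0.22571196] [ 3.14009345e+00 -1.34229723e-04 -2.80088124e+00] 0.08758155800584635
```

View pics/s0.png

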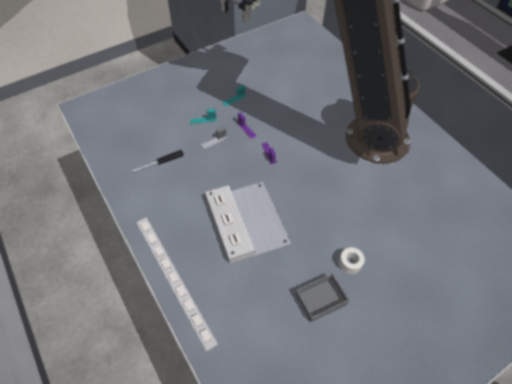

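View pics/t0.png

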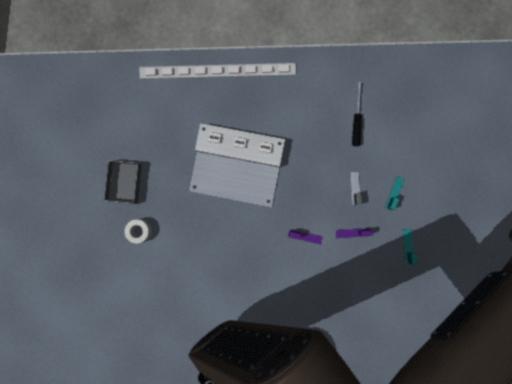

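The top view shows the following look-alikes: grey blade at (355,190), turquoise at (396,193) and (409,247), purple at (305,237) and (354,233). I choose the grey one. The block's deck corners are at about (191,190) and (272,205), and its bar spans (201,125) to (284,138).

Run:
```python
from h import *
b=cv2.imread('pics/t0.png');a=cv2.imread('pics/s0.png')
f=lambda im,u,v,w,h,k:cv2.resize(im[v:v+h,u:u+w],None,fx=k,fy=k,interpolation=cv2.INTER_CUBIC)
A=f(b,182,115,112,100,4) #448x400
B=f(b,330,165,40,50,8)  #320x400
cv2.imwrite('pics/c1.png',np.hstack([A,B]))
```

```text
(no output)
```

View pics/c1.png

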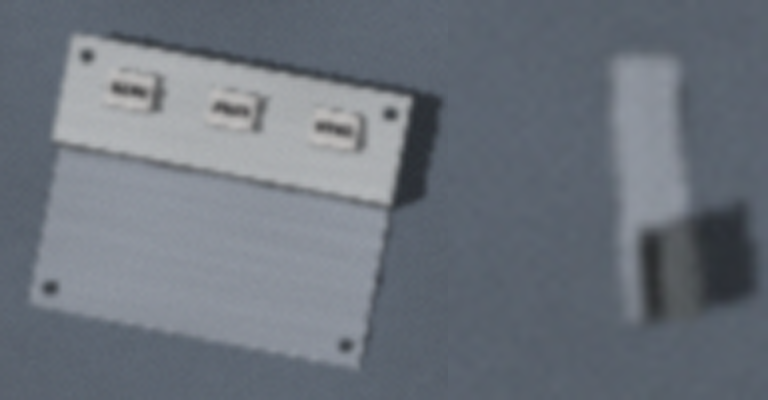

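The crop confirms the grey grip (top at about (345,199) px) on a steel strip whose front end is at (350.5,172). The block's corners are all clear.

```bash
cat >> h.py <<'E'
def fit(pts,mod):  # 2D rigid fit model->world
    P=np.array(pts);M=np.array(mod);p=P-P.mean(0);m=M-M.mean(0)
    a=np.arctan2((m[:,0]*p[:,1]-m[:,1]*p[:,0]).sum(),(m*p).sum())
    R=np.array([[np.cos(a),-np.sin(a)],[np.sin(a),np.cos(a)]]);t=P.mean(0)-R@M.mean(0)
    return a,R,t,np.linalg.norm(P-(M@R.T+t),axis=1)
E
python3 - <<'E'
from h import *
A=lambda x,y,z:at('top',182+(x+.5)/4-.5,115+(y+.5)/4-.5,z)[:2]
B=lambda x,y,z:at('top',330+(x-448+.5)/8-.5,165+(y+.5)/8-.5,z)[:2]
w=[A(72,34,.042),A(412,96,.042),A(392,206,.042),A(52,143,.042),A(32,302,.006),A(360,367,.006)]
m=[(.08,.125),(.08,-.125),(0,-.125),(0,.125),(-.12,.125),(-.12,-.125)]
a,R,t,e=fit(w,m);print('block',np.degrees(a),t,e)
for y in(-.075,0,.075):print(y,R@[0,y]+t)
f=B(646,57,.004);l0=B(613,58,.004);l1=B(628,320,.004);r0=B(680,58,.004);r1=B(688,205,.004)
for p,q in((l1,l0),(r1,r0)):print('yaw',np.degrees(np.arctan2(*(p*-1+q)[::-1])))
g=B(683,271,.05);print('tip',f,'grip',g,np.linalg.norm(f-g),np.degrees(np.arctan2(*(f-g)[::-1])),'w',np.linalg.norm(l0-r0),'len',np.linalg.norm(l0-l1))
E
```

```text
block -11.70622520250517 [0.61058741 0.03778457] [0.00123566 0.00033961 0.00131075 0.00148196 0.00330041 0.00111202]
-0.075 [ 0.59537038 -0.03565549]
0 [0.61058741 0.03778457]
0.075 [0.62580443 0.11122463]
yaw 1.756363987877798
yaw 1.5458598167257118
tip [ 0.56670193 -0.30530777] grip [ 0.4867362  -0.30785309] 0.08000622419365562 1.8231235424133785 w 0.024577384158537417 len 0.09664098670112158
```

```bash
python3 -m crank '[{"dx":0.02,"dy":0.025,"dz":-0.005,"twist":-2,"grip":1},{"dx":0.045,"dy":0.055,"dz":-0.01,"twist":-4,"grip":1},{"dx":0.07,"dy":0.085,"dz":-0.015,"twist":-6,"grip":1},{"dx":0.095,"dy":0.115,"dz":-0.02,"twist":-8,"grip":1},{"dx":0.115,"dy":0.14,"dz":-0.025,"twist":-9,"grip":1}]'
python3 -m crank '[{"dx":0.025,"dy":0.03,"dz":-0.01,"twist":-2,"grip":1},{"dx":0.05,"dy":0.06,"dz":-0.02,"twist":-4,"grip":1},{"dx":0.075,"dy":0.09,"dz":-0.03,"twist":-6,"grip":1},{"dx":0.1,"dy":0.12,"dz":-0.04,"twist":-8,"grip":1},{"dx":0.12,"dy":0.15,"dz":-0.05,"twist":-9,"grip":1}]'
```

```text
t: 0.52
eef_pos: [0.3416, -0.4942, 0.201]
ee_rot: [3.141, -0.0, -2.96]
force: [1.2, -0.3, -0.7]
width: 0.0875
gripper_force: 0.0
t: 0.93
eef_pos: [0.4619, -0.3445, 0.1509]
ee_rot: [-3.142, 0.0, -3.117]
force: [0.8, 0.4, -0.1]
width: 0.0876
gripper_force: 0.0
```

```bash
python3 -m crank '[{"dx":0.012,"dy":0.018,"dz":0,"grip":1},{"dx":0.024,"dy":0.037,"dz":-0.01,"grip":1},{"dx":0.024,"dy":0.037,"dz":-0.035,"grip":1},{"dx":0.024,"dy":0.037,"dz":-0.055,"grip":1},{"dx":0.024,"dy":0.037,"dz":-0.07,"grip":1}]'
python3 -m crank '[{"dz":-0.02,"grip":1},{"dz":-0.04,"grip":1},{"dz":-0.06,"grip":1},{"dz":-0.069,"grip":1},{"dz":-0.069,"grip":1}]'
python3 -m crank '[{"grip":-1},{"grip":-1},{"grip":-1},{"grip":-1},{"grip":-1}]' 20
python3 -m crank '[{"grip":-1},{"grip":-1},{"grip":-1},{"grip":-1},{"grip":-1}]' 20
```

```text
invalid input at $[0]: expected keys dx, dy, dz, twist, grip
invalid input at $[0]: expected keys dx, dy, dz, twist, grip
invalid input at $[0]: expected keys dx, dy, dz, twist, grip
invalid input at $[0]: expected keys dx, dy, dz, twist, grip
```

```bash
python3 -m crank '[{"dx":0.012,"dy":0.018,"dz":0,"twist":0,"grip":1},{"dx":0.024,"dy":0.037,"dz":-0.01,"twist":0,"grip":1},{"dx":0.024,"dy":0.037,"dz":-0.035,"twist":0,"grip":1},{"dx":0.024,"dy":0.037,"dz":-0.055,"twist":0,"grip":1},{"dx":0.024,"dy":0.037,"dz":-0.07,"twist":0,"grip":1}]'
python3 -m crank '[{"dx":0,"dy":0,"dz":-0.02,"twist":0,"grip":1},{"dx":0,"dy":0,"dz":-0.04,"twist":0,"grip":1},{"dx":0,"dy":0,"dz":-0.06,"twist":0,"grip":1},{"dx":0,"dy":0,"dz":-0.069,"twist":0,"grip":1},{"dx":0,"dy":0,"dz":-0.069,"twist":0,"grip":1}]'
python3 -m crank '[{"dx":0,"dy":0,"dz":0,"twist":0,"grip":-1},{"dx":0,"dy":0,"dz":0,"twist":0,"grip":-1},{"dx":0,"dy":0,"dz":0,"twist":0,"grip":-1},{"dx":0,"dy":0,"dz":0,"twist":0,"grip":-1},{"dx":0,"dy":0,"dz":0,"twist":0,"grip":-1}]' 20
python3 -m crank '[{"dx":0,"dy":0,"dz":0,"twist":0,"grip":-1},{"dx":0,"dy":0,"dz":0,"twist":0,"grip":-1},{"dx":0,"dy":0,"dz":0,"twist":0,"grip":-1},{"dx":0,"dy":0,"dz":0,"twist":0,"grip":-1},{"dx":0,"dy":0,"dz":0,"twist":0,"grip":-1}]' 20
```

```text
t: 1.35
eef_pos: [0.4841, -0.3081, 0.0797]
ee_rot: [3.141, -0.002, -3.114]
force: [-0.6, 0.8, 0.1]
width: 0.0874
gripper_force: 0.0
t: 1.77
eef_pos: [0.4829, -0.3086, 0.0102]
ee_rot: [3.14, -0.004, -3.115]
force: [-0.7, -0.2, 0.6]
width: 0.0877
gripper_force: 0.0
t: 2.18
eef_pos: [0.4851, -0.3093, 0.0135]
ee_rot: [-3.141, 0.002, -3.115]
force: [-0.1, -0.0, -0.2]
width: 0.0598
gripper_force: 0.0
t: 2.6
eef_pos: [0.4846, -0.3091, 0.0125]
ee_rot: [3.142, -0.0, -3.115]
force: [0.4, 0.3, 0.3]
width: 0.0268
gripper_force: 0.0
```

```bash
python3 -m crank '[{"dx":0,"dy":0,"dz":0,"twist":0,"grip":-1},{"dx":0,"dy":0,"dz":0,"twist":0,"grip":-1},{"dx":0,"dy":0,"dz":0,"twist":0,"grip":-1},{"dx":0,"dy":0,"dz":0,"twist":0,"grip":-1},{"dx":0,"dy":0,"dz":0,"twist":0,"grip":-1}]' 30
python3 -m crank '[{"dx":0,"dy":0,"dz":0.005,"twist":0,"grip":-1},{"dx":0,"dy":0,"dz":0.015,"twist":0,"grip":-1},{"dx":0,"dy":0,"dz":0.03,"twist":-1,"grip":-1},{"dx":0,"dy":0,"dz":0.045,"twist":-3,"grip":-1},{"dx":0,"dy":0,"dz":0.06,"twist":-5,"grip":-1}]' 30
python3 -m crank '[{"dx":0,"dy":0.02,"dz":0,"twist":-2,"grip":-1},{"dx":0,"dy":0.045,"dz":0,"twist":-4,"grip":-1},{"dx":0,"dy":0.07,"dz":0,"twist":-6,"grip":-1},{"dx":0,"dy":0.095,"dz":0,"twist":-8,"grip":-1},{"dx":0,"dy":0.11,"dz":0,"twist":-8.4,"grip":-1}]' 30
python3 - <<'E'
from h import *
b=snap('top','t1.png');c=b[130:250,250:410,::-1];cv2.imwrite('pics/c2.png',cv2.resize(c,None,fx=5,fy=5,interpolation=cv2.INTER_CUBIC))
s=arm.get_state();print(s['t'],s['eef_pos'],np.degrees(s['ee_rot']))
E
```

```text
t: 3.02
eef_pos: [0.4845, -0.3091, 0.0125]
ee_rot: [3.141, -0.0, -3.115]
force: [-0.6, 0.8, 0.9]
width: 0.0143
gripper_force: 30.0
t: 3.43
eef_pos: [0.4846, -0.3092, 0.074]
ee_rot: [-3.141, 0.0, 3.079]
force: [0.0, 0.1, -1.3]
width: 0.0137
gripper_force: 30.0
t: 3.85
eef_pos: [0.4846, -0.1976, 0.0736]
ee_rot: [3.141, 0.001, 2.933]
force: [0.5, -0.4, -0.9]
width: 0.0138
gripper_force: 30.0
3.9 [ 0.48465489 -0.19629083  0.0737037 ] [1.79963802e+02 6.77008460e-02 1.68111241e+02]
```

View pics/c2.png

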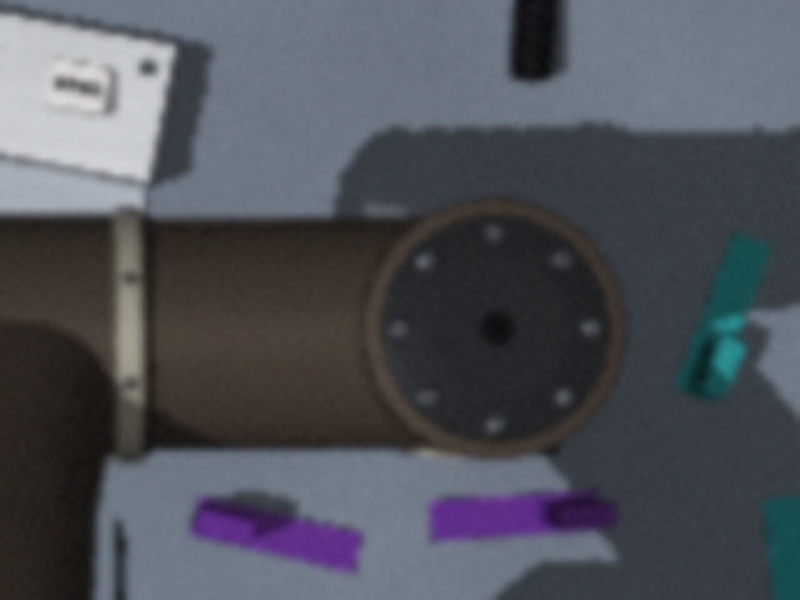

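```bash
python3 -m crank '[{"dx":0.003,"dy":0.025,"dz":0,"twist":0,"grip":-1},{"dx":0.006,"dy":0.06,"dz":0,"twist":0,"grip":-1},{"dx":0.01,"dy":0.1,"dz":0,"twist":0,"grip":-1},{"dx":0.013,"dy":0.135,"dz":0,"twist":0,"grip":-1},{"dx":0.017,"dy":0.165,"dz":0,"twist":0,"grip":-1}]'
python3 -m crank '[{"dx":0,"dy":0.01,"dz":0,"twist":0,"grip":-1},{"dx":0,"dy":0.015,"dz":-0.01,"twist":0,"grip":-1},{"dx":0,"dy":0.015,"dz":-0.02,"twist":0,"grip":-1},{"dx":0,"dy":0.015,"dz":-0.03,"twist":0,"grip":-1},{"dx":0,"dy":0.015,"dz":-0.03,"twist":0,"grip":-1}]'
python3 - <<'E'
from h import *
a=snap('scene','s1.png');c=a[160:280,180:310,::-1];cv2.imwrite('pics/c3.png',cv2.resize(c,None,fx=5,fy=5,interpolation=cv2.INTER_CUBIC))
s=arm.get_state();print(s['t'],s['eef_pos'],np.degrees(s['ee_rot']),s['force'])
E
```

```text
t: 4.32
eef_pos: [0.5017, -0.0322, 0.0737]
ee_rot: [3.141, 0.001, 2.935]
force: [0.2, 0.5, -1.3]
width: 0.0135
gripper_force: 30.0
t: 4.73
eef_pos: [0.4996, -0.0207, 0.04]
ee_rot: [-3.14, -0.004, 2.933]
force: [-0.6, -0.9, -1.5]
width: 0.0137
gripper_force: 30.0
4.7833 [ 0.50006598 -0.02069569  0.0408607 ] [-179.89155969   -0.18942579  168.03018779] [-0.56248505  0.4929117  -0.97991852]
```

View pics/c3.png

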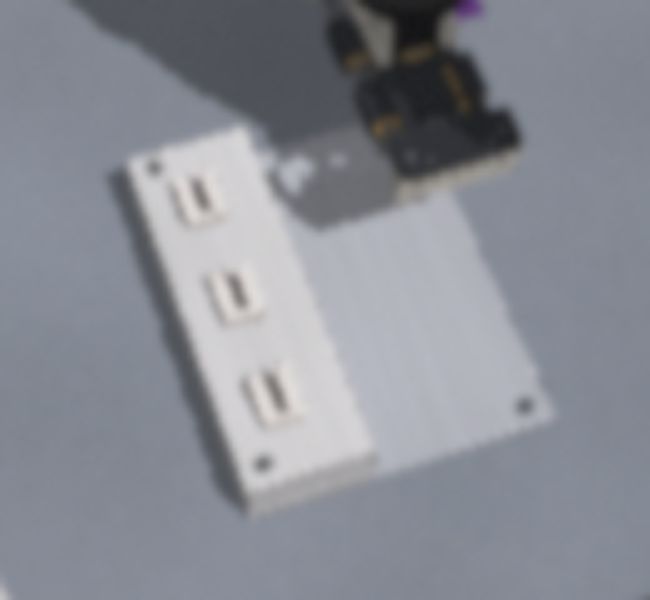

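The blade's tongue end shows at about crop (290,175), just in front of the bar and in line with the right socket. Lowering now.

```bash
python3 - <<'E'
from h import *
for p in ((.5823,-.0378,.028),(.585,-.026,.032),(.580,-.05,.032)):
  u,v=px('scene',p);print((u-180)*5,(v-160)*5)
E
python3 -m crank '[{"dx":0,"dy":0.002,"dz":-0.005,"twist":0,"grip":-1},{"dx":0,"dy":0.004,"dz":-0.01,"twist":0,"grip":-1},{"dx":0,"dy":0.004,"dz":-0.015,"twist":0,"grip":-1},{"dx":0,"dy":0.004,"dz":-0.02,"twist":0,"grip":-1},{"dx":0,"dy":0.004,"dz":-0.02,"twist":0,"grip":-1}]'
```

```text
278.53612027492375 181.1240514269953
284.1001202683474 192.44491304741487
271.8975993784821 162.962524132829
t: 5.2
eef_pos: [0.5009, -0.0154, 0.0215]
ee_rot: [-3.141, -0.001, 2.934]
force: [-0.4, -0.6, -0.5]
width: 0.0138
gripper_force: 30.0
```

```bash
python3 -m crank '[{"dx":0.008,"dy":-0.0016,"dz":0,"twist":0,"grip":-1},{"dx":0.016,"dy":-0.0032,"dz":0,"twist":0,"grip":-1},{"dx":0.024,"dy":-0.005,"dz":0,"twist":0,"grip":-1},{"dx":0.032,"dy":-0.0066,"dz":0,"twist":0,"grip":-1},{"dx":0.039,"dy":-0.008,"dz":0,"twist":0,"grip":-1}]'
```

```text
t: 5.62
eef_pos: [0.542, -0.0234, 0.0227]
ee_rot: [3.141, 0.001, 2.934]
force: [0.6, -0.0, -1.6]
width: 0.0137
gripper_force: 30.0
```

```bash
python3 -m crank '[{"dx":0.003,"dy":-0.0006,"dz":0,"twist":0,"grip":-1},{"dx":0.006,"dy":-0.0012,"dz":0,"twist":0,"grip":-1},{"dx":0.009,"dy":-0.0018,"dz":0,"twist":0,"grip":-1},{"dx":0.012,"dy":-0.0024,"dz":0,"twist":0,"grip":-1},{"dx":0.012,"dy":-0.0024,"dz":0,"twist":0,"grip":-1}]'
```

```text
t: 6.03
eef_pos: [0.5531, -0.0256, 0.0226]
ee_rot: [3.142, 0.0, 2.934]
force: [-0.9, 0.5, -0.7]
width: 0.0138
gripper_force: 30.0
```

```bash
python3 -m crank '[{"dx":0.002,"dy":-0.0004,"dz":0,"twist":0,"grip":-1},{"dx":0.004,"dy":-0.0008,"dz":0,"twist":0,"grip":-1},{"dx":0.006,"dy":-0.0012,"dz":0,"twist":0,"grip":-1},{"dx":0.006,"dy":-0.0012,"dz":0,"twist":0,"grip":-1},{"dx":0.006,"dy":-0.0012,"dz":0,"twist":0,"grip":-1}]'
```

```text
t: 6.45
eef_pos: [0.5586, -0.0268, 0.0226]
ee_rot: [3.142, 0.0, 2.934]
force: [-0.4, -0.2, -1.1]
width: 0.0139
gripper_force: 30.0
```

```bash
python3 -m crank '[{"dx":0.002,"dy":-0.0004,"dz":0,"twist":0,"grip":-1},{"dx":0.004,"dy":-0.0008,"dz":0,"twist":0,"grip":-1},{"dx":0.006,"dy":-0.0012,"dz":0,"twist":0,"grip":-1},{"dx":0.008,"dy":-0.0016,"dz":0,"twist":0,"grip":-1},{"dx":0.008,"dy":-0.0016,"dz":0,"twist":0,"grip":-1}]'
```

```text
t: 6.87
eef_pos: [0.5671, -0.0284, 0.0226]
ee_rot: [3.142, 0.0, 2.934]
force: [-0.8, -0.2, -1.7]
width: 0.0138
gripper_force: 30.0
```

```bash
python3 -m crank '[{"dx":0.002,"dy":-0.0004,"dz":0,"twist":0,"grip":-1},{"dx":0.004,"dy":-0.0008,"dz":0,"twist":0,"grip":-1},{"dx":0.006,"dy":-0.0012,"dz":0,"twist":0,"grip":-1},{"dx":0.007,"dy":-0.0014,"dz":0,"twist":0,"grip":-1},{"dx":0.007,"dy":-0.0014,"dz":0,"twist":0,"grip":-1}]'
```

```text
t: 7.28
eef_pos: [0.5739, -0.0298, 0.0225]
ee_rot: [3.142, 0.0, 2.934]
force: [1.1, -0.1, -1.1]
width: 0.0138
gripper_force: 30.0
```

```bash
python3 -m crank '[{"dx":0.001,"dy":-0.0002,"dz":0,"twist":0,"grip":-1},{"dx":0.002,"dy":-0.0004,"dz":0,"twist":0,"grip":-1},{"dx":0.003,"dy":-0.0006,"dz":0,"twist":0,"grip":-1},{"dx":0.003,"dy":-0.0006,"dz":0,"twist":0,"grip":-1},{"dx":0.003,"dy":-0.0006,"dz":0,"twist":0,"grip":-1}]'
```

```text
t: 7.7
eef_pos: [0.5765, -0.0304, 0.0225]
ee_rot: [-3.142, -0.0, 2.934]
force: [-0.2, 0.1, -2.0]
width: 0.0137
gripper_force: 30.0
```

```bash
python3 -m crank '[{"dx":0.001,"dy":-0.0002,"dz":0,"twist":0,"grip":-1},{"dx":0.002,"dy":-0.0004,"dz":0,"twist":0,"grip":-1},{"dx":0.003,"dy":-0.0006,"dz":0,"twist":0,"grip":-1},{"dx":0.003,"dy":-0.0006,"dz":0,"twist":0,"grip":-1},{"dx":0.003,"dy":-0.0006,"dz":0,"twist":0,"grip":-1}]'
python3 - <<'E'
from h import *
a=snap('scene','s2.png');c=a[160:280,180:310,::-1];cv2.imwrite('pics/c4.png',cv2.resize(c,None,fx=5,fy=5,interpolation=cv2.INTER_CUBIC))
E
```

```text
t: 8.12
eef_pos: [0.5764, -0.031, 0.0218]
ee_rot: [-3.14, -0.005, 2.933]
force: [-9.0, 4.7, 2.9]
width: 0.0141
gripper_force: 30.0
```

View pics/c4.png

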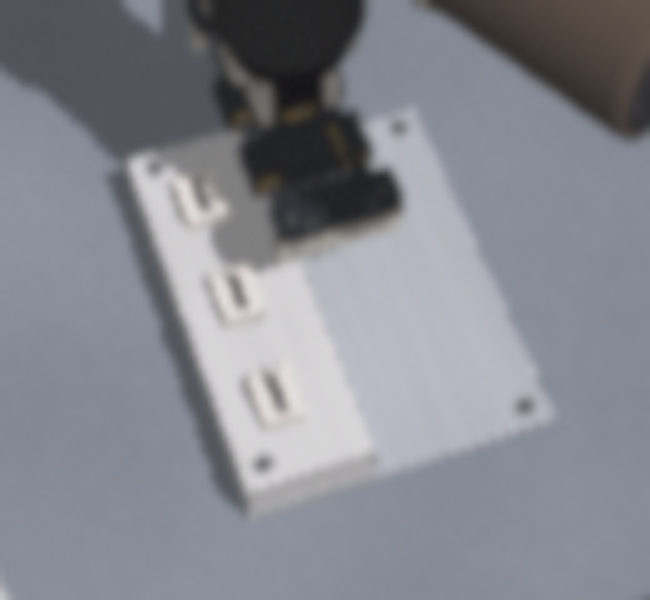

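The tongue passed the catch depth freely and a hard stop came exactly where the grip should meet the bar. The picture shows the gripper at the bar's front, in line with the right socket at (200,195). I'll ease off, lower onto the deck and release.

```bash
python3 -m crank '[{"dx":-0.002,"dy":0.0004,"dz":-0.001,"twist":0,"grip":-1},{"dx":-0.002,"dy":0.0004,"dz":-0.002,"twist":0,"grip":-1},{"dx":-0.002,"dy":0.0004,"dz":-0.003,"twist":0,"grip":-1},{"dx":-0.002,"dy":0.0004,"dz":-0.0035,"twist":0,"grip":-1},{"dx":-0.002,"dy":0.0004,"dz":-0.0035,"twist":0,"grip":-1}]'
python3 -m crank '[{"dx":0,"dy":0,"dz":0,"twist":0,"grip":0},{"dx":0,"dy":0,"dz":0,"twist":0,"grip":0},{"dx":0,"dy":0,"dz":0,"twist":0,"grip":0},{"dx":0,"dy":0,"dz":0,"twist":0,"grip":0},{"dx":0,"dy":0,"dz":0,"twist":0,"grip":0}]'
python3 -m crank '[{"dx":0,"dy":0,"dz":0,"twist":0,"grip":0},{"dx":0,"dy":0,"dz":0,"twist":0,"grip":0},{"dx":0,"dy":0,"dz":0,"twist":0,"grip":0},{"dx":0,"dy":0,"dz":0,"twist":0,"grip":0},{"dx":0,"dy":0,"dz":0,"twist":0,"grip":0}]'
```

```text
t: 8.58
eef_pos: [0.5764, -0.0307, 0.0186]
ee_rot: [-3.141, -0.002, 2.934]
force: [-4.4, 0.7, 0.3]
width: 0.0141
gripper_force: 30.0
t: 9.0
eef_pos: [0.578, -0.0305, 0.0192]
ee_rot: [3.141, 0.001, 2.934]
force: [0.1, 1.3, 0.3]
width: 0.0407
gripper_force: 0.0
t: 9.42
eef_pos: [0.5776, -0.0306, 0.0191]
ee_rot: [3.142, 0.0, 2.934]
force: [1.2, -0.1, 0.2]
width: 0.0435
gripper_force: 0.0
```

Rise straight up, then back away toward the robot to leave the view clear.

```bash
python3 -m crank '[{"dx":0,"dy":0,"dz":0.015,"twist":0,"grip":0},{"dx":0,"dy":0,"dz":0.035,"twist":0,"grip":0},{"dx":0,"dy":0,"dz":0.065,"twist":0,"grip":0},{"dx":0,"dy":0,"dz":0.1,"twist":0,"grip":0},{"dx":0,"dy":0,"dz":0.135,"twist":0,"grip":0}]'
python3 -m crank '[{"dx":-0.03,"dy":0,"dz":0.02,"twist":0,"grip":0},{"dx":-0.06,"dy":0,"dz":0.04,"twist":0,"grip":0},{"dx":-0.09,"dy":0,"dz":0.06,"twist":0,"grip":0},{"dx":-0.12,"dy":0,"dz":0.08,"twist":0,"grip":0},{"dx":-0.12,"dy":0,"dz":0.08,"twist":0,"grip":0}]'
python3 -m crank '[{"dx":0,"dy":-0.03,"dz":0,"twist":0,"grip":0},{"dx":0,"dy":-0.06,"dz":0,"twist":0,"grip":0},{"dx":0,"dy":-0.09,"dz":0,"twist":0,"grip":0},{"dx":0,"dy":-0.12,"dz":0,"twist":0,"grip":0},{"dx":0,"dy":-0.12,"dz":0,"twist":0,"grip":0}]'
python3 - <<'E'
from h import *
a=snap('scene','s3.png');c=a[130:280,110:310,::-1];cv2.imwrite('pics/c5.png',cv2.resize(c,None,fx=4,fy=4,interpolation=cv2.INTER_CUBIC))
for p in ((.5787,-.0323,.056),):
  u,v=px('scene',p);print((u-110)*4,(v-130)*4)
E
```

```text
t: 9.83
eef_pos: [0.577, -0.0307, 0.1551]
ee_rot: [-3.141, -0.001, 2.934]
force: [0.5, 0.2, -0.0]
width: 0.0437
gripper_force: 0.0
t: 10.25
eef_pos: [0.4551, -0.0309, 0.2384]
ee_rot: [3.138, 0.006, 2.935]
force: [0.1, -0.6, -0.0]
width: 0.0435
gripper_force: 0.0
t: 10.67
eef_pos: [0.4573, -0.1539, 0.2339]
ee_rot: [-3.141, -0.0, 2.932]
force: [0.1, 1.4, -0.1]
width: 0.044
gripper_force: 0.0
509.37858774273514 248.44619598902977
```

View pics/c5.png

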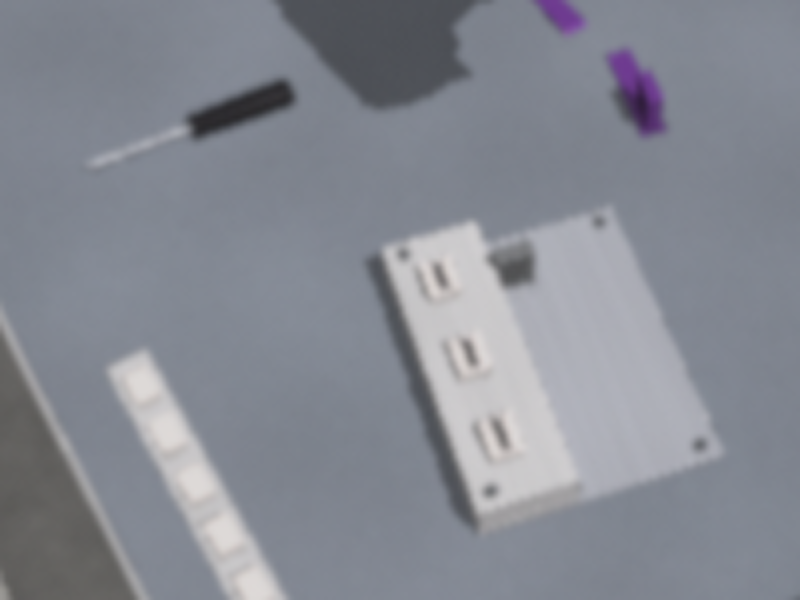

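The grip stands upright against the bar in front of the right socket, at crop (512,255) against a predicted (509,248). It is fully home, and the bystanders are untouched.

```bash
python3 -c "
from station import arm
print(arm.job_done())"
```

```text
the job is handed in; nothing more can be done
None
```

The faulty nest is the right one: the blade went in with no spring push-back until the grip met the bar. It is released and lying fully home there, no bystander was touched, and the job was handed in at about 11 s; no verdict came back.

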